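# Release and slide off the terminal cover

### The job

Open the terminal box on the bench: press its snap tab fully in so that it stays in, then push the released cover by its rib off its seat and along the box's flat deck until it rests against the stop at the far end. Work with the fingertips only: do not lift or tip the cover, and leave the spool, foil roll and wooden fid round the box where they are.

Things in the scene. Friction and masses are not known exactly. Their poses are not given: they have to be found in the camera images.
- terminal_box: Grey terminal box, 240 x 108 mm, fixed; place and yaw on the bench vary. Origin: centre of its underside, on the bench; x along its length towards the far stop, y towards the snap tab's side, z up. Its top face (seat and deck in one plane) is 40 mm high. Low guides (6 mm high, inner faces y = +-46 mm) flank the parking deck, x = 16 to 114 mm. A cable gland sticks out 18 mm at the rear.
- seat (a point): Where the seated cover's origin lies (at x = -62 mm, z = 40 mm in the box's frame). Guides along both sides of the seat (box x = -112 to -30 mm, inner faces y = +-42.5 mm, tops 56.5 mm above the bench) have lips that overhang the cover's edges in to y = +-36.5 mm, 2.5 mm above its plate. A stop 8 mm high closes the rear end.
- far_stop (a point): Middle of the foot of the far stop's face, at x = 114 mm in the box's frame, on the deck. The stop is 14 mm high, rigid; the cover's leading edge comes to rest against it.
- cover: Loose off-white plate 96 x 80 x 10 mm, about 0.25 kg. Origin: centre of its underside; axes as the box's. It slides in the box's +x from x = -62 mm (seated) to 66 mm (at the far stop), with 1 to 3 N of friction once released. A push rib 10 mm (x) x 56 mm (y), from 10 to 24 mm above the underside, stands across its middle: push its rear (-x) face, standing over the 43 mm of plate behind it.
- rib (a point): Centre of the top of the cover's push rib, 24 mm above the cover's underside (64 mm above the bench).
- snap_tab (a joint): Travel of the snap tab in m: 0 = out, its tongue stands 9 mm over the deck right in front of the cover and blocks it; 0.012 = fully in (solid stop), tongue 3 mm below the deck, cover free. It moves straight down, needs about 4 to 5 N, and stays where it is left (no spring return).
- tab_pad (a point): Centre of the top of the snap tab's black ribbed press pad, 34 mm (box x) x 38 mm (box y), beside the box at x = -5 mm, y = 80 mm in the box's frame; 58 mm above the bench when out, 46 mm when fully in. Moves with the tab; its axes are the box's.
- solder_spool: Bystander: loose solder spool, 52 mm diameter, 48 mm high, standing beside the box on the side away from the tab; origin at the centre of its underside.
- foil_roll_1: Bystander: loose copper foil roll, 60 mm diameter, 10 mm high, lying on the bench on the tab's side; origin at the centre of its underside.
- fid: Bystander: loose wooden fid (pointed stick), 142 x 13 x 13 mm, its length along its y, lying on the bench on the tab's side; origin at the centre of its underside.
Mind the look-alikes: they are no part of the job. What is shaped like the cover but green is not meant.

How it is judged (in metres and radians):
On the way, in this order (a step that is already met when the one before it is completed fails the run):
1. the snap tab is pressed fully in while the cover is still on its seat (value of joint snap_tab above 0.01 m and x of cover in the frame of terminal_box below -0.05 m), for 0.2 s.
2. the fingers push the released cover along (contact force between the fingers and cover above 0.2 N and x of cover in the frame of terminal_box above -0.03 m), for 0.05 s.
At the end, for the whole second after the job is handed in: The snap tab is still in (at least 9.5 of 12 mm); the cover lies flat on the deck, at rest, within 8 mm of the far stop, within 10 mm of the middle line and 0.15 rad of straight (value of joint snap_tab above 0.0095 m and x of cover in the frame of terminal_box between 0.058 and 0.07 m and y of cover in the frame of terminal_box between -0.01 and 0.01 m and z of cover in the frame of terminal_box between 0.036 and 0.044 m and angle between cover's own z axis and vertical below 0.06 rad and angle between the x axis of cover and the x axis of terminal_box, either way round below 0.15 rad and linear speed of cover below 0.01 m/s); the robot touches nothing.
It fails at once if the cover is lifted more than 12 mm off the deck (z of cover in the frame of terminal_box above 0.052 m).
It fails at once if the cover is tipped more than 0.3 rad (angle between cover's own z axis and vertical above 0.3 rad).
It fails at once if the solder spool, the foil roll or the fid is moved more than 15 mm (distance of any of solder_spool, foil_roll_1, fid from where it was at the start of the episode above 0.015 m).
It also fails if it takes over 38 s, if anything falls off the work surface, if the arm or the gripper's body presses on something with over 40 N, if the wrist force passes 120 N, or if a joint passes its speed limit or range.

### The arm

A 7-joint arm with a two-finger parallel gripper is mounted at the origin on a cart in front of the work surface, level with it; the furniture and walls round the work are solid. World frame = base frame: x ahead of the robot, y to its left, z up, the work surface at z = 0. Lengths are in mm, angles in rad, forces in N, time in s.
With the tool pointing down it reaches from about 425 to 825 mm from the base axis. Payload 3.6 kg.
Tool frame: the origin (TCP) lies between the finger pads; the fingertips stand 8 mm ahead of it and the grasp point (between the pads) lies 11 mm behind it; z points along the fingers, y is the line along which they close (so a half turn about z gives the same grasp; the last joint's range is limited). The gripper opens to 85 mm and grips with 20 to 120 N. Pads are 22 mm wide; open, the fingers measure 114 mm over their backs; the gripper's body (76 mm by 85 mm) begins 54 mm behind the grasp point. The pads swing forward as they close: fully open they stand 13 mm farther back than shut.
Start: joints at [-1.167, 0.615, -0.013, 1.423, 0.008, 1.103, -0.04], TCP at [270.813, 590.867, 239.297] pointing down, gripper open.
Joint ranges: [-3.12, 3.12], [-0.3, 2.06], [-1.34, 1.32], [0.26, 2.42], [-1.36, 4.5], [0.01, 1.98], [-2.84, 2.84]. Speed limits (rad/s): [2.79, 2.79, 3.14, 3.14, 3.14, 3.14, 3.14].

### API

Orientations are given as a unit quaternion [x, y, z, w].
In Python, from workcell import get_obs, read_camera, get_calibration, order gives the robot as it stands. The module is installed in compiled form; this text tells all that it offers.
- The arm moves only by the tool send_rows, never from a script. Its argument "commands" is a list of rows, each an object with "translation": the shift along the tool's x, y, z in mm, a list of three; "yaw": the turn about the tool's z in degrees; "hand": the opening, from -1 (shut) to 1 (fully open), so that 0 is half open. In form: [{"translation": [tx, ty, tz], "yaw": yaw, "hand": hand}, ...]. A call has 1 to 5 rows; each row is the pose to reach, as a shift and turn from the pose commanded when the call began, along the tool's axes at that moment; what a row does not reach only later rows make up. A row lasts 1/8 s, in which the tool goes at most 62.5 mm and 10.7 degrees, less where a joint would pass 70% of its speed; a pose out of reach is approached as far as the arm can. A call with a gripper value outside its range is refused whole. The fingers move at their own pace and stop on an object; "newtons" is the grip in N (left out, the last holds). Time passes only in rows, so rows that repeat a pose let the fingers close. It gives the time, the measured TCP pose, the force, the opening and the grip force at its end, in the units of the state.
- get_obs(): the state, without advancing time (a new reading comes with each control period).
- read_camera(name): name is "side" or "top"; returns the picture (480x640x3 uint8, red, green, blue); there is no depth.
- get_calibration(name): a dict with "mtx" (3x3 intrinsics, pixels), "cam_to_world" (4x4, takes a point from camera to world coordinates). Camera axes: x right, y down, z forward; pixel columns grow to the right and rows downward; lengths in mm; the calibration is good to about 2 mm. A picture is of the moment at which its call begins. get_calibration takes no time and is no camera call.
- order.hand_in(): hands the job in; it is judged then, once.
The state is a dict: "time_s": time; "joint_pos": joint angles; "joint_vel": joint speeds; "tau": joint torques, N m; "ee_pos": TCP position; "orientation": TCP orientation; "force": force on the tool from outside, world axes, zero at the start; "wrist_torque": the same for the moment, N m; "width": finger opening in mm; "gripper_force": force on a finger pad.
Only numpy, scipy, OpenCV 4.12 (cv2) and the standard library are available. Lean on these libraries where they do the work, as an engineer would, in place of code of your own. Each camera call takes 0.05 s, during which the arm holds its last target. There are 200 camera calls.

## Working session

There is one attempt and no reset: what is moved stays moved. The work goes in short steps, Python scripts to look and compute and a tool call to move; the robot and the scene stay as the last step left them, time stands still between calls to the robot, and variables do not carry over. Pictures are saved under pics/ and viewed, at most 10 in all, crops included, and the job is handed in when it is done.

Besides the shell and the picture viewer there is one more tool, called after "Call:" in YAML: its name, and indented under it one key for each argument. send_rows: Moves the arm, as the interface text tells. Its arguments: {"type":"object","properties":{"commands":{"type":"array","items":{"type":"object","properties":{"translation":{"type":"array","items":{"type":"number"}},"yaw":{"type":"number"},"hand":{"type":"number"}}}},"newtons":{"type":"number"}},"required":["commands"]}

```bash
mkdir -p pics; python3 - <<'E'
from workcell import *
import cv2
o=get_obs();print(o['time_s'],o['ee_pos'],o['orientation'],o['width'])
for n in("top","side"):
    cv2.imwrite(f"pics/{n}0.png",read_camera(n)[:,:,::-1]); c=get_calibration(n); print(n,c['mtx'],c['cam_to_world'])
E
```

```text
0.0 [270.51882598 590.18941833 238.12549861] [ 2.13218615e-01  9.77003627e-01 -1.29201586e-03 -2.55100651e-04] 85.44348725403923
top [[483.80687211   0.         315.18859847]
 [  0.         483.80687211 238.09933195]
 [  0.           0.           1.        ]] [[-2.95658981e-02 -9.91554147e-01  1.26278390e-01  4.19752589e+02]
 [-9.99560999e-01  2.90869599e-02 -5.63534987e-03  5.56508129e+01]
 [ 1.91470008e-03 -1.26389567e-01 -9.91978836e-01  1.00628584e+03]
 [ 0.00000000e+00  0.00000000e+00  0.00000000e+00  1.00000000e+00]]
side [[433.63109266   0.         322.11424363]
 [  0.         433.63109266 238.53946457]
 [  0.           0.           1.        ]] [[ 8.20870301e-01 -3.74453751e-01  4.31226550e-01  1.70053697e+02]
 [-5.70850045e-01 -5.14975705e-01  6.39476543e-01 -4.89688154e+02]
 [-1.73831931e-02 -7.71092998e-01 -6.36485203e-01  6.02330867e+02]
 [ 0.00000000e+00  0.00000000e+00  0.00000000e+00  1.00000000e+00]]
```

View pics/top0.png

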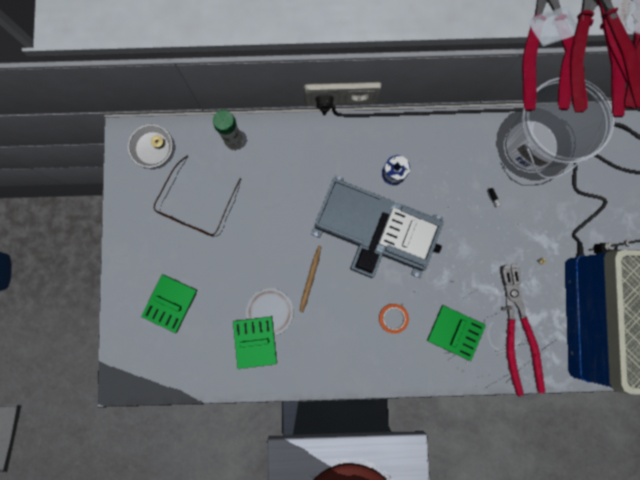

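View pics/side0.png

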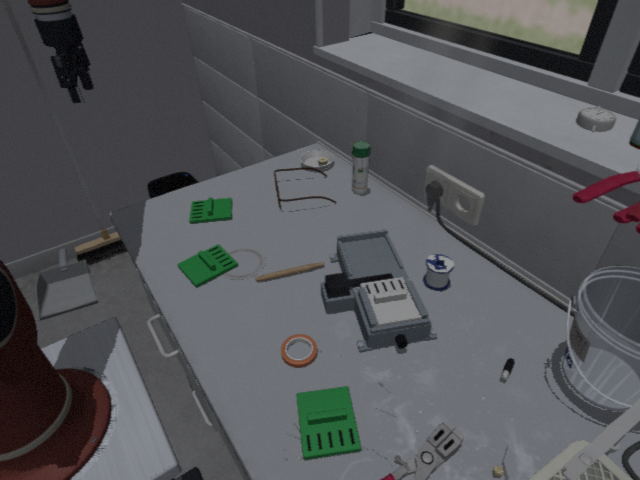

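The top view shows the box centred near (378,224), with the cover at (410,235), the pad at (367,262), the fid at (311,278), the spool at (397,168) and the foil roll at (394,318). The side view agrees, and the green covers are decoys.

```bash
cat >h.py <<'E'
import numpy as np,cv2
from workcell import *
def ray(n,uv,z):
    c=get_calibration(n);T=c['cam_to_world']
    uv=np.atleast_2d(uv).astype(float)
    d=(np.linalg.inv(c['mtx'])@np.c_[uv,np.ones(len(uv))].T).T@T[:3,:3].T
    o=T[:3,3];return (o+d*((z-o[2])/d[:,2])[:,None])
E
python3 - <<'E'
from h import *
im=cv2.imread('pics/top0.png')
x0,y0,x1,y1=300,165,460,285
c=cv2.resize(im[y0:y1,x0:x1],None,fx=5,fy=5,interpolation=cv2.INTER_CUBIC)
cv2.imwrite('pics/crop.png',c)
hsv=cv2.cvtColor(im,cv2.COLOR_BGR2HSV)
def big(m,roi):
    k=np.zeros_like(m);a,b,cc,d=roi;k[b:d,a:cc]=m[b:d,a:cc]
    cs=cv2.findContours(k,cv2.RETR_EXTERNAL,cv2.CHAIN_APPROX_NONE)[0]
    return max(cs,key=cv2.contourArea)
def rect(name,cn,z):
    P=ray('top',cn[:,0,:],z)[:,:2].astype(np.float32)
    r=cv2.minAreaRect(P);print(name,r,'px',cn[:,0].mean(0),cv2.contourArea(cn));print(cv2.boxPoints(r).round(0).tolist())
white=(((hsv[...,1]<45)&(hsv[...,2]>165))*255).astype(np.uint8)
rect('cover',big(white,(360,190,450,280)),50)
blk=((hsv[...,2]<50)*255).astype(np.uint8)
pad=blk.copy()
rect('black',big(blk,(340,200,392,285)),58)
rect('pad',big(blk,(340,246,385,285)),58)
print(hsv[222,345],hsv[290,380],hsv[235,410],hsv[262,367])
box=((cv2.absdiff(hsv[...,2],hsv[222,345][2])<30)*255).astype(np.uint8)
rect('deck',big(box,(305,170,460,285)),45)
E
```

```text
cover ((545.9083862304688, -135.77992248535156), (92.7208480834961, 78.19185638427734), 66.43799591064453) px [405.88484848 233.78181818] 1524.5
[[492.0, -163.0], [563.0, -194.0], [600.0, -109.0], [529.0, -78.0]]
black ((531.0404663085938, -65.24986267089844), (35.06096267700195, 120.99625396728516), 66.9919204711914) px [373.11510791 244.15827338] 533.5
[[469.0, -58.0], [580.0, -105.0], [594.0, -73.0], [482.0, -25.0]]
pad ((499.42340087890625, -51.82394027709961), (35.06096267700195, 52.29694747924805), 66.9919204711914) px [367.50666667 258.4       ] 347.5
[[469.0, -58.0], [517.0, -78.0], [530.0, -46.0], [482.0, -25.0]]
[104  47 120] [106  23 145] [ 60   1 187] [120  36  28]Traceback (most recent call last):
  File "<stdin>", line 21, in <module>
cv2.error: OpenCV(4.12.0) :-1: error: (-5:Bad argument) in function 'absdiff'
> Overload resolution failed:
>  - src2 is not a numpy array, neither a scalar
>  - Expected Ptr<cv::UMat> for argument 'src2'
```

View pics/crop.png

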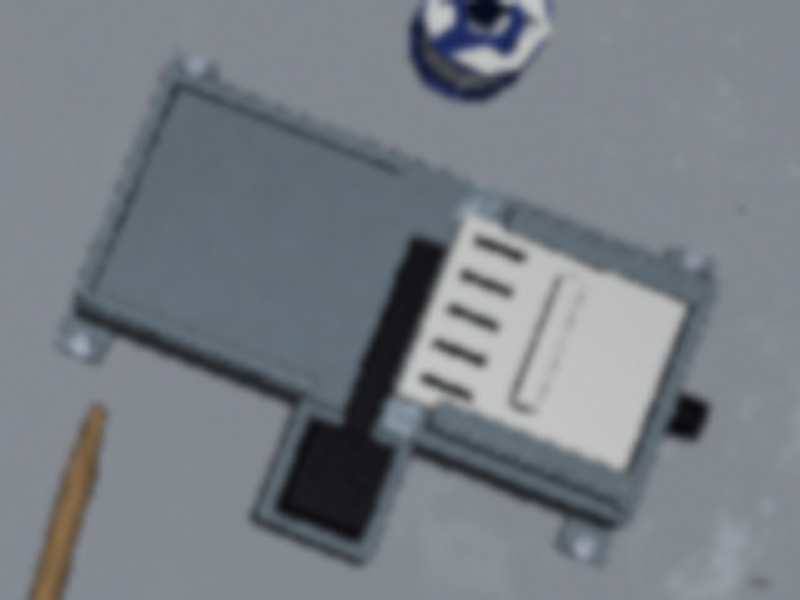

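The crop shows the pad's outer edge near crop (320,525), the cover's rib near (545,345), and the tongue across (395,320). The pad position predicted from the cover is (495,-52), against (493,-49) measured, so they agree. Next I work out the moves in tool axes.

```bash
cat >>h.py <<'E'
from scipy.spatial.transform import Rotation as R
TH=np.radians(66.7); bx=np.array([np.cos(TH),np.sin(TH),0]); by=np.array([-bx[1],bx[0],0])
PAD=np.array([494,-50.5,58.]); COV=np.array([545.5,-136.5,40.])
def to(p):
    o=get_obs(); r=R.from_quat(o['orientation']); m=r.as_matrix()
    ty=np.degrees(np.arctan2(m[1,1],m[0,1]))
    print('t',o['time_s'],'tcp',np.round(o['ee_pos'],1),'tooly',ty,'shift',np.round(m.T@(np.array(p)-o['ee_pos']),1),'f',np.round(o['force'],1))
E
python3 - <<'E'
from h import *
to(PAD+[0,0,40+8])
E
```

```text
t 0.1 tcp [270.6 590.3 238.2] tooly 65.37796685332538 shift [-470.1 -489.1  133.4] f [0.1 0.4 0.7]
```

Call:
send_rows:
  commands:
    - {"translation": [-40,-42,0],"yaw": -1.3,"hand": -1}
    - {"translation": [-80,-84,0],"yaw": -1.3,"hand": -1}
    - {"translation": [-120,-126,0],"yaw": -1.3,"hand": -1}
    - {"translation": [-160,-168,0],"yaw": -1.3,"hand": -1}
    - {"translation": [-200,-210,0],"yaw": -1.3,"hand": -1}

```text
time_s: 0.72
ee_pos: [365.5, 314.6, 239.1]
orientation: [0.202, 0.979, -0.0, -0.0]
force: [1.4, 0.3, -0.1]
width: -0.0
gripper_force: 0.0
```

Call:
send_rows:
  commands:
    - {"translation": [-40,-42,0],"yaw": 0,"hand": -1}
    - {"translation": [-80,-84,0],"yaw": 0,"hand": -1}
    - {"translation": [-120,-126,20],"yaw": 0,"hand": -1}
    - {"translation": [-160,-168,40],"yaw": 0,"hand": -1}
    - {"translation": [-200,-210,60],"yaw": 0,"hand": -1}

```text
time_s: 1.35
ee_pos: [466.1, 43.0, 178.7]
orientation: [0.202, 0.979, 0.0, 0.0]
force: [0.6, -0.3, 0.9]
width: 0.1
gripper_force: 0.0
```

```bash
python3 -c "
from h import *
to(PAD+[0,0,28])"
```

```text
t 1.35 tcp [466.1  43.  178.7] tooly 66.70803835241165 shift [-62.6 -74.9  92.7] f [ 0.6 -0.3  0.9]
```

Call:
send_rows:
  commands:
    - {"translation": [-31,-37,20],"yaw": 0,"hand": -1}
    - {"translation": [-62.5,-75,40],"yaw": 0,"hand": -1}
    - {"translation": [-62.5,-75,80],"yaw": 0,"hand": -1}
    - {"translation": [-62.5,-75,93],"yaw": 0,"hand": -1}
    - {"translation": [-62.5,-75,93],"yaw": 0,"hand": -1}

```text
time_s: 1.98
ee_pos: [492.7, -48.0, 85.8]
orientation: [0.201, 0.98, 0.0, -0.001]
force: [0.3, -0.6, 0.8]
width: -0.0
gripper_force: 0.0
```

```bash
python3 - <<'E'
from h import *
to(PAD+[0,0,8])
a=read_camera('top')[:,:,::-1];b=read_camera('side')[:,:,::-1]
f=lambda i,x,y:cv2.resize(i[y:y+140,x:x+110],None,fx=3.6,fy=3.6,interpolation=cv2.INTER_CUBIC)
cv2.imwrite('pics/p1.png',np.hstack([f(a,315,170),f(b,310,215)]))
E
```

```text
t 1.975 tcp [492.7 -48.   85.8] tooly 66.76960342256685 shift [-2.2 -1.8 19.8] f [ 0.3 -0.6  0.8]
```

View pics/p1.png

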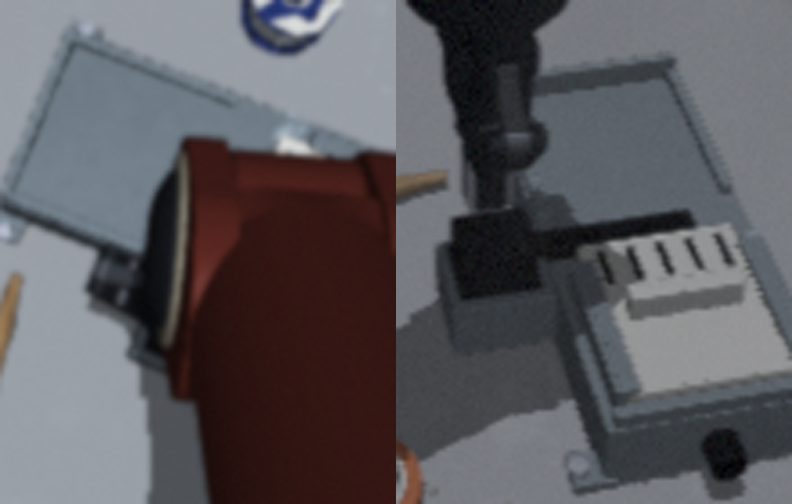

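The side view shows the closed tips 20 mm above the pad. Dropped straight down, they land close to its centre, near crop (490,240). Pressing now.

Call:
send_rows:
  commands:
    - {"translation": [-1,-1,10],"yaw": 0,"hand": -1}
    - {"translation": [-1,-1,18],"yaw": 0,"hand": -1}
    - {"translation": [-1,-1,23],"yaw": 0,"hand": -1}
    - {"translation": [-1,-1,28],"yaw": 0,"hand": -1}
    - {"translation": [-1,-1,31],"yaw": 0,"hand": -1}

```text
time_s: 2.7
ee_pos: [493.8, -50.2, 55.2]
orientation: [0.202, 0.979, 0.0, -0.0]
force: [-1.0, 0.8, 4.7]
width: -0.1
gripper_force: 2.0
```

Call:
send_rows:
  commands:
    - {"translation": [0,0,1],"yaw": 0,"hand": -1}
    - {"translation": [0,0,2],"yaw": 0,"hand": -1}
    - {"translation": [0,0,2],"yaw": 0,"hand": -1}

```text
time_s: 3.08
ee_pos: [493.8, -50.2, 54.0]
orientation: [0.202, 0.979, 0.0, 0.0]
force: [-1.5, 1.2, 10.0]
width: -0.0
gripper_force: 4.5
```

Force is rising at z = 54, so the tab is at its stop. I'll press slightly harder to confirm, then lift and look.

Call:
send_rows:
  commands:
    - {"translation": [0,0,1],"yaw": 0,"hand": -1}
    - {"translation": [0,0,1],"yaw": 0,"hand": -1}
    - {"translation": [0,0,1],"yaw": 0,"hand": -1}

```text
time_s: 3.45
ee_pos: [493.9, -50.2, 54.0]
orientation: [0.202, 0.979, 0.0, 0.0]
force: [-3.8, 1.1, 16.0]
width: 0.0
gripper_force: 8.2
```

Call:
send_rows:
  commands:
    - {"translation": [0,0,-20],"yaw": 0,"hand": -1}
    - {"translation": [0,0,-50],"yaw": 0,"hand": -1}
    - {"translation": [0,0,-50],"yaw": 0,"hand": -1}

```text
time_s: 3.82
ee_pos: [495.4, -50.7, 103.8]
orientation: [0.202, 0.979, 0.0, 0.002]
force: [-0.6, 0.6, -0.1]
width: 0.2
gripper_force: 0.0
```

```bash
python3 - <<'E'
from h import *
to(COV-27*bx+[0,0,24+30+8])
b=read_camera('side')[:,:,::-1]
cv2.imwrite('pics/p2.png',cv2.resize(b[215:355,310:460],None,fx=4,fy=4,interpolation=cv2.INTER_CUBIC))
E
```

```text
t 3.825 tcp [495.4 -50.7 103.8] tooly 66.66535846247592 shift [-80.  -86.    2.1] f [-0.6  0.6 -0.1]
```

View pics/p2.png

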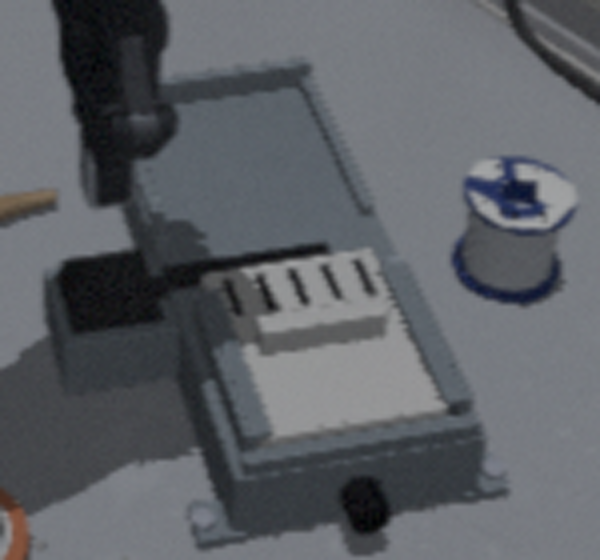

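The pad is now well down and the tongue is below the deck near crop (290,250). The cover is still seated, with the rib's rear face at about crop (262–385, 318–350). I'll cross-check the rib position while moving over the plate.

```bash
python3 - <<'E'
from h import *
P=np.array([[262,349],[386,335]])/4+[310,215]
q=ray('side',P,50);m=q.mean(0)
print(q, 'mid rel cover bx,by',(m-COV)@bx,(m-COV)@by,'len',np.linalg.norm(q[1]-q[0]))
E
```

```text
[[ 520.63937206 -127.15498603   50.        ]
 [ 568.60644902 -151.84097855   50.        ]] mid rel cover bx,by -3.100414776928775 -0.3802787719971027 len 53.946628249917296
```

Call:
send_rows:
  commands:
    - {"translation": [-40,-43,0],"yaw": 0,"hand": -1}
    - {"translation": [-80,-86,0],"yaw": 0,"hand": -1}
    - {"translation": [-80,-86,0],"yaw": 0,"hand": -1}

```text
time_s: 4.25
ee_pos: [533.1, -168.1, 101.0]
orientation: [0.207, 0.978, -0.002, 0.0]
force: [0.4, 0.5, -0.9]
width: 0.2
gripper_force: 0.0
```

Call:
send_rows:
  commands:
    - {"translation": [0,0,0],"yaw": 0,"hand": -1}
    - {"translation": [0,0,10],"yaw": 0,"hand": -1}
    - {"translation": [0,0,10],"yaw": 0,"hand": -1}

```text
time_s: 4.62
ee_pos: [532.3, -159.1, 91.0]
orientation: [0.201, 0.98, 0.0, -0.002]
force: [0.2, -0.8, 0.5]
width: 0.1
gripper_force: 0.0
```

```bash
python3 -c "
from h import *
to(COV-27*bx+[0,0,15.5+8])"
```

```text
t 4.625 tcp [ 532.3 -159.1   91. ] tooly 66.81415276463386 shift [-3.3 -1.  27.5] f [ 0.2 -0.8  0.5]
```

Call:
send_rows:
  commands:
    - {"translation": [-2,-2,10],"yaw": 0,"hand": -1}
    - {"translation": [-2,-2,18],"yaw": 0,"hand": -1}
    - {"translation": [-2,-2,24],"yaw": 0,"hand": -1}
    - {"translation": [-2,-2,27],"yaw": 0,"hand": -1}
    - {"translation": [-2,-2,27],"yaw": 0,"hand": -1}

```text
time_s: 5.25
ee_pos: [534.2, -163.6, 65.1]
orientation: [0.202, 0.979, -0.0, -0.0]
force: [-0.1, -0.6, 0.6]
width: 0.1
gripper_force: 0.0
```

```bash
python3 - <<'E'
from h import *
to(COV-27*bx+[0,0,15.5+8])
b=read_camera('side')[:,:,::-1]
cv2.imwrite('pics/p3.png',cv2.resize(b[215:355,310:460],None,fx=4,fy=4,interpolation=cv2.INTER_CUBIC))
E
```

```text
t 5.25 tcp [ 534.2 -163.6   65.1] tooly 66.67499137853267 shift [0.3 2.3 1.6] f [-0.1 -0.6  0.6]
```

View pics/p3.png

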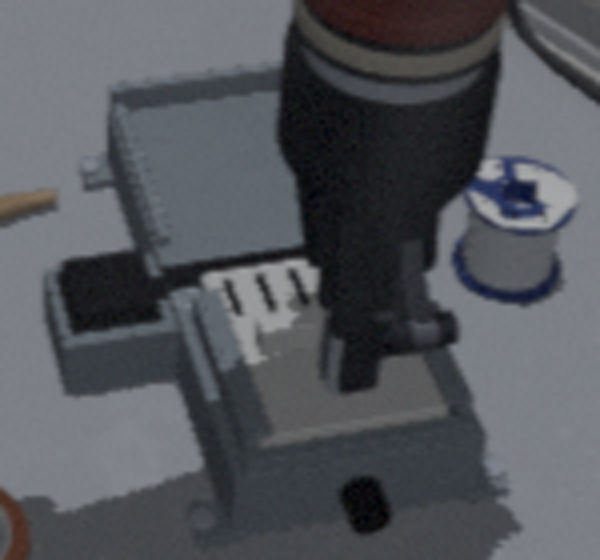

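The tips stand on the centreline of the plate, behind the rib, at about crop (355,390). Pushing along tool +y.

Call:
send_rows:
  commands:
    - {"translation": [0,4,1],"yaw": 0,"hand": -1}
    - {"translation": [0,8,1],"yaw": 0,"hand": -1}
    - {"translation": [0,12,1],"yaw": 0,"hand": -1}
    - {"translation": [0,17,1],"yaw": 0,"hand": -1}
    - {"translation": [0,22,1],"yaw": 0,"hand": -1}

```text
time_s: 5.92
ee_pos: [542.7, -144.1, 64.3]
orientation: [0.203, 0.979, -0.001, -0.0]
force: [-1.3, -2.3, 0.6]
width: 0.0
gripper_force: 1.1
```

Call:
send_rows:
  commands:
    - {"translation": [0,5,0],"yaw": 0,"hand": -1}
    - {"translation": [0,10,0],"yaw": 0,"hand": -1}
    - {"translation": [0,15,0],"yaw": 0,"hand": -1}
    - {"translation": [0,20,0],"yaw": 0,"hand": -1}
    - {"translation": [0,25,0],"yaw": 0,"hand": -1}

```text
time_s: 6.55
ee_pos: [553.0, -120.1, 64.3]
orientation: [0.202, 0.979, -0.0, -0.0]
force: [-1.2, -1.0, 1.4]
width: 0.2
gripper_force: 1.1
```

```bash
python3 - <<'E'
from h import *
to(COV-21*bx+128*bx+[0,0,15.5+8])
b=read_camera('side')[:,:,::-1]
cv2.imwrite('pics/p4.png',cv2.resize(b[215:355,310:460],None,fx=4,fy=4,interpolation=cv2.INTER_CUBIC))
E
```

```text
t 6.55 tcp [ 553.  -120.1   64.3] tooly 66.67918076180072 shift [ 0.5 89.   0.8] f [-1.2 -1.   1.4]
```

View pics/p4.png

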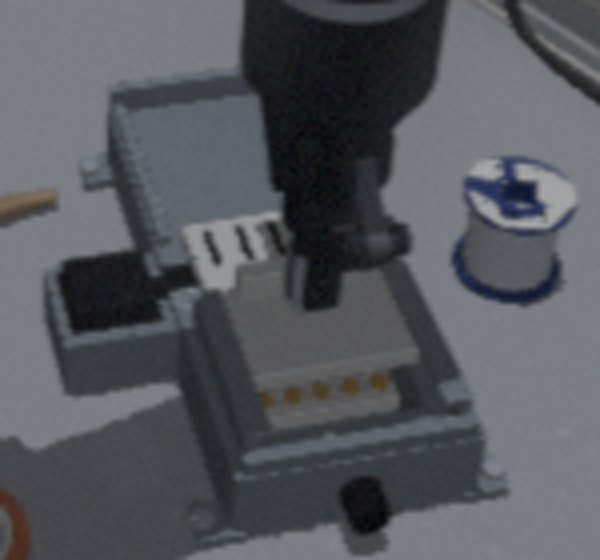

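The cover slides straight past the sunk tongue, with its rear edge now at about crop (330,365). Continuing.

Call:
send_rows:
  commands:
    - {"translation": [0,6,0],"yaw": 0,"hand": -1}
    - {"translation": [0,12,0],"yaw": 0,"hand": -1}
    - {"translation": [0,18,0],"yaw": 0,"hand": -1}
    - {"translation": [0,24,0],"yaw": 0,"hand": -1}
    - {"translation": [0,30,0],"yaw": 0,"hand": -1}

```text
time_s: 7.22
ee_pos: [565.0, -92.5, 64.3]
orientation: [0.202, 0.979, -0.0, -0.0]
force: [-0.6, -2.8, 1.3]
width: 0.1
gripper_force: 1.2
```

Call:
send_rows:
  commands:
    - {"translation": [0,6,0],"yaw": 0,"hand": -1}
    - {"translation": [0,12,0],"yaw": 0,"hand": -1}
    - {"translation": [0,18,0],"yaw": 0,"hand": -1}
    - {"translation": [0,24,0],"yaw": 0,"hand": -1}
    - {"translation": [0,30,0],"yaw": 0,"hand": -1}

```text
time_s: 7.85
ee_pos: [576.8, -65.0, 64.3]
orientation: [0.202, 0.979, -0.0, -0.0]
force: [-0.7, -3.4, 0.5]
width: -0.3
gripper_force: 1.3
```

Call:
send_rows:
  commands:
    - {"translation": [0,4,0],"yaw": 0,"hand": -1}
    - {"translation": [0,8,0],"yaw": 0,"hand": -1}
    - {"translation": [0,12,0],"yaw": 0,"hand": -1}
    - {"translation": [0,16,0],"yaw": 0,"hand": -1}
    - {"translation": [0,20,0],"yaw": 0,"hand": -1}

```text
time_s: 8.48
ee_pos: [584.7, -46.8, 64.3]
orientation: [0.202, 0.979, -0.0, -0.0]
force: [-0.4, -2.2, 1.8]
width: 0.1
gripper_force: 1.3
```

Call:
send_rows:
  commands:
    - {"translation": [0,2,0],"yaw": 0,"hand": -1}
    - {"translation": [0,4,0],"yaw": 0,"hand": -1}
    - {"translation": [0,6,0],"yaw": 0,"hand": -1}

```text
time_s: 8.85
ee_pos: [586.9, -41.5, 64.3]
orientation: [0.202, 0.979, -0.0, -0.0]
force: [-0.5, -2.6, 0.9]
width: 0.3
gripper_force: 1.3
```

```bash
python3 - <<'E'
from h import *
to(COV-21*bx+128*bx+[0,0,15.5+8])
b=read_camera('side')[:,:,::-1]
cv2.imwrite('pics/p5.png',cv2.resize(b[215:355,310:460],None,fx=4,fy=4,interpolation=cv2.INTER_CUBIC))
E
```

```text
t 8.85 tcp [586.9 -41.5  64.3] tooly 66.66248792952112 shift [0.5 3.4 0.8] f [-0.5 -2.6  0.9]
```

View pics/p5.png

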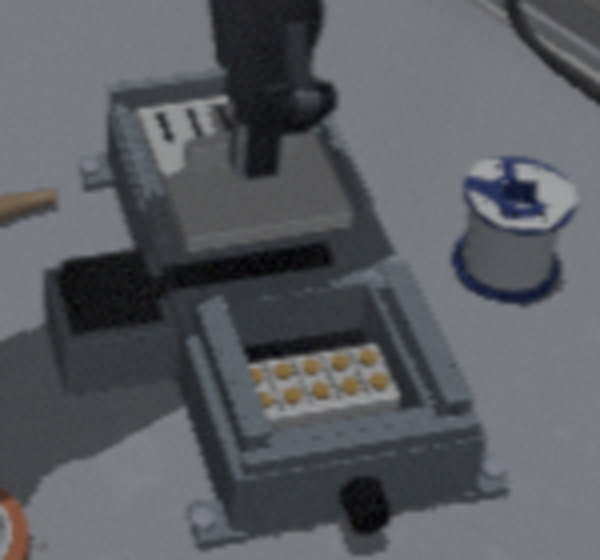

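The cover is close to the stop, with its leading edge at about crop (185,105), but the force shows no contact yet. Creeping on.

Call:
send_rows:
  commands:
    - {"translation": [0,1.5,0],"yaw": 0,"hand": -1}
    - {"translation": [0,3,0],"yaw": 0,"hand": -1}
    - {"translation": [0,4.5,0],"yaw": 0,"hand": -1}
    - {"translation": [0,6,0],"yaw": 0,"hand": -1}

```text
time_s: 9.4
ee_pos: [589.4, -35.9, 64.3]
orientation: [0.202, 0.979, -0.0, -0.0]
force: [-0.4, -2.5, -0.0]
width: -0.1
gripper_force: 1.3
```

Call:
send_rows:
  commands:
    - {"translation": [0,1.5,0],"yaw": 0,"hand": -1}
    - {"translation": [0,3,0],"yaw": 0,"hand": -1}

```text
time_s: 9.65
ee_pos: [590.6, -33.1, 64.3]
orientation: [0.202, 0.979, -0.0, -0.0]
force: [-1.2, -1.7, 0.6]
width: -0.1
gripper_force: 1.3
```

Call:
send_rows:
  commands:
    - {"translation": [0,1.5,0],"yaw": 0,"hand": -1}
    - {"translation": [0,3,0],"yaw": 0,"hand": -1}
    - {"translation": [0,4,0],"yaw": 0,"hand": -1}

```text
time_s: 10.02
ee_pos: [590.5, -32.3, 64.2]
orientation: [0.203, 0.979, -0.002, -0.001]
force: [-3.8, -7.2, 3.2]
width: -0.2
gripper_force: 4.3
```

Call:
send_rows:
  commands:
    - {"translation": [0,1.5,0],"yaw": 0,"hand": -1}
    - {"translation": [0,3,0],"yaw": 0,"hand": -1}

```text
time_s: 10.28
ee_pos: [590.5, -32.1, 64.2]
orientation: [0.204, 0.979, -0.004, -0.002]
force: [-5.9, -10.9, 5.8]
width: 0.2
gripper_force: 6.4
```

The cover is against the stop: position holds while force climbs. Backing off, then lifting clear.

Call:
send_rows:
  commands:
    - {"translation": [0,-6,0],"yaw": 0,"hand": -1}
    - {"translation": [0,-14,0],"yaw": 0,"hand": -1}
    - {"translation": [0,-14,-10],"yaw": 0,"hand": -1}
    - {"translation": [0,-14,-50],"yaw": 0,"hand": -1}
    - {"translation": [0,-14,-100],"yaw": 0,"hand": -1}

```text
time_s: 10.9
ee_pos: [587.7, -38.2, 165.1]
orientation: [0.201, 0.98, 0.001, -0.001]
force: [0.3, 0.6, 1.2]
width: -0.1
gripper_force: 0.0
```

Call:
send_rows:
  commands:
    - {"translation": [20,-40,-40],"yaw": 0,"hand": -1}
    - {"translation": [40,-80,-40],"yaw": 0,"hand": -1}
    - {"translation": [40,-120,-40],"yaw": 0,"hand": -1}
    - {"translation": [40,-120,-40],"yaw": 0,"hand": -1}
    - {"translation": [40,-120,-40],"yaw": 0,"hand": -1}

```text
time_s: 11.52
ee_pos: [504.5, -132.6, 204.8]
orientation: [0.201, 0.98, 0.001, 0.001]
force: [0.6, 0.5, 0.6]
width: -0.2
gripper_force: 0.0
```

```bash
python3 - <<'E'
from h import *
to(COV)
b=read_camera('side')[:,:,::-1];a=read_camera('top')[:,:,::-1]
f=lambda i,x,y:cv2.resize(i[y:y+140,x:x+110],None,fx=3.6,fy=3.6,interpolation=cv2.INTER_CUBIC)
cv2.imwrite('pics/p6.png',np.hstack([f(a,300,165),f(b,310,215)]))
E
```

```text
t 11.525 tcp [ 504.5 -132.6  204.8] tooly 66.75901624673567 shift [-39.1  12.3 164.9] f [0.6 0.5 0.6]
```

View pics/p6.png

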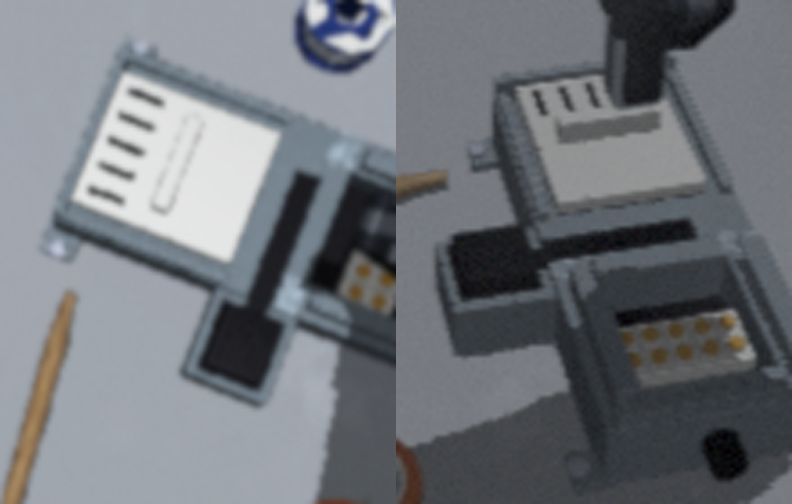

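The cover lies flat and straight against the far stop, with its leading edge at about crop (95,135) in the top view. The tab is still in, the bystanders are in place and the arm is clear.

```bash
python3 -c "
from workcell import *
print(order.hand_in())"
```

```text
the job is handed in; nothing more can be done
None
```

I pressed the snap tab fully in, pushed the cover along the deck until it rested against the far stop, moved the arm clear and handed the job in at about 11.6 s; the hand-in returned no verdict.

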